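Finish the slat crib and shut the kit drawer

TASK

Finish the crosswise slat crib on the rubber pad, on which a flange will later stand, with the three slats in the open drawer: first lay one flat beside the single slat of the second layer, mirroring it on the other side of the middle, then lay two across on top as the third layer, each straight above a slat of the bottom layer, ends lined up. Then push the empty drawer fully home; leave the lower slats where they are and the other parts on the shelf undisturbed.

Things in the scene. Friction and masses are not known exactly. Their poses are not given: they have to be found in the camera images.
- pad: square black rubber pad under the crib, 150 x 150 x 5 mm, fixed; origin at the centre of its underside, which is also the crib's vertical axis; x and y parallel to its edges, the bottom slats lie along its x. Layer undersides lie 5, 21 and 37 mm above its origin
- low_a: bare wooden slat, 120 (its x, long axis) x 20 (y) x 16 (z) mm, 30 g; origin at the centre of its 120 x 20 underside; bottom layer, along the pad's x, centre 38 mm to the pad's +y side of the middle
- low_b: bare wooden slat, 120 (its x, long axis) x 20 (y) x 16 (z) mm, 30 g; origin at the centre of its 120 x 20 underside; bottom layer, along the pad's x, centre 38 mm to the pad's -y side of the middle
- second: bare wooden slat, 120 (its x, long axis) x 20 (y) x 16 (z) mm, 30 g; origin at the centre of its 120 x 20 underside; the one slat already in the second layer, along the pad's y, centre 38 mm to the pad's +x side of the middle; its missing partner belongs 38 mm to the -x side
- slat_a: bare wooden slat, 120 (its x, long axis) x 20 (y) x 16 (z) mm, 30 g; origin at the centre of its 120 x 20 underside; loose in the open drawer, lying along the drawer's travel with about 60 mm from one slat's centre line to the next; the three are alike and any may go anywhere
- slat_b: bare wooden slat, 120 (its x, long axis) x 20 (y) x 16 (z) mm, 30 g; origin at the centre of its 120 x 20 underside; loose in the open drawer, lying along the drawer's travel with about 60 mm from one slat's centre line to the next; the three are alike and any may go anywhere
- slat_c: bare wooden slat, 120 (its x, long axis) x 20 (y) x 16 (z) mm, 30 g; origin at the centre of its 120 x 20 underside; loose in the open drawer, lying along the drawer's travel with about 60 mm from one slat's centre line to the next; the three are alike and any may go anywhere
- drawer (a joint): how far the drawer of the low grey drawer unit (fixed, 250 deep x 250 wide x 75 mm high, open to its front) is out, m: 0 is fully home against its stop, 0.19 fully out; it slides with about 2 N of friction. Inside 210 mm wide, floor 12 mm above the shelf, side walls up to 46 mm above the shelf
- drawer_front (a point): on the outer face of the drawer's grey front panel, mid-width, 46 mm above the shelf; its x points into the unit, along the closing travel, z up. The panel is 244 wide x 12 mm thick, from 4 to 70 mm above the shelf; a finger lip 110 mm wide sticks 14 mm out of it, 15 to 21 mm above the shelf. It moves with the drawer; home, the panel's inner face lies against the unit's front
- reducer: bystander: stainless reducer flange, 70 mm across, 48 mm high; origin at the centre of its underside
- bolt_0: bystander: silver-plated bolt standing on its hex head, head 23 mm across, 50 mm high; origin at the centre of its underside
- bolt_1: bystander: silver-plated bolt standing on its hex head, head 23 mm across, 50 mm high; origin at the centre of its underside
- bolt_2: bystander: silver-plated bolt standing on its hex head, head 23 mm across, 50 mm high; origin at the centre of its underside
- spacer: bystander: orange anodized spacer ring, 40 mm across, 22 mm high; origin at the centre of its underside
- gasket: bystander: flat copper gasket ring, 48 mm across, 4 mm thick; origin at the centre of its underside
Things that resemble listed ones, but are neither listed nor needed, are in the scene too. Leave any pink look-alike of the slat_a alone. Leave any turquoise look-alike of the low_a alone.

How it is judged (in metres and radians):
On the way, in this order (a step that is already met when the one before it is completed fails the run):
1. the second layer is complete (((x of slat_a in the frame of pad between -0.05 and -0.026 m and y of slat_a in the frame of pad between -0.012 and 0.012 m and z of slat_a in the frame of pad between 0.017 and 0.025 m and angle between the x axis of slat_a and the y axis of pad, either way round below 0.14 rad and angle between the z axis of slat_a and the z axis of pad, either way round below 0.07 rad) or (x of slat_b in the frame of pad between -0.05 and -0.026 m and y of slat_b in the frame of pad between -0.012 and 0.012 m and z of slat_b in the frame of pad between 0.017 and 0.025 m and angle between the x axis of slat_b and the y axis of pad, either way round below 0.14 rad and angle between the z axis of slat_b and the z axis of pad, either way round below 0.07 rad) or (x of slat_c in the frame of pad between -0.05 and -0.026 m and y of slat_c in the frame of pad between -0.012 and 0.012 m and z of slat_c in the frame of pad between 0.017 and 0.025 m and angle between the x axis of slat_c and the y axis of pad, either way round below 0.14 rad and angle between the z axis of slat_c and the z axis of pad, either way round below 0.07 rad))), for 0.2 s.
2. the third layer is complete (((x of slat_a in the frame of pad between -0.05 and -0.026 m and y of slat_a in the frame of pad between -0.012 and 0.012 m and z of slat_a in the frame of pad between 0.017 and 0.025 m and angle between the x axis of slat_a and the y axis of pad, either way round below 0.14 rad and angle between the z axis of slat_a and the z axis of pad, either way round below 0.07 rad) or (x of slat_b in the frame of pad between -0.05 and -0.026 m and y of slat_b in the frame of pad between -0.012 and 0.012 m and z of slat_b in the frame of pad between 0.017 and 0.025 m and angle between the x axis of slat_b and the y axis of pad, either way round below 0.14 rad and angle between the z axis of slat_b and the z axis of pad, either way round below 0.07 rad) or (x of slat_c in the frame of pad between -0.05 and -0.026 m and y of slat_c in the frame of pad between -0.012 and 0.012 m and z of slat_c in the frame of pad between 0.017 and 0.025 m and angle between the x axis of slat_c and the y axis of pad, either way round below 0.14 rad and angle between the z axis of slat_c and the z axis of pad, either way round below 0.07 rad)) and ((x of slat_a in the frame of pad between -0.012 and 0.012 m and y of slat_a in the frame of pad between 0.026 and 0.05 m and z of slat_a in the frame of pad between 0.033 and 0.041 m and angle between the x axis of slat_a and the x axis of pad, either way round below 0.14 rad and angle between the z axis of slat_a and the z axis of pad, either way round below 0.07 rad) or (x of slat_b in the frame of pad between -0.012 and 0.012 m and y of slat_b in the frame of pad between 0.026 and 0.05 m and z of slat_b in the frame of pad between 0.033 and 0.041 m and angle between the x axis of slat_b and the x axis of pad, either way round below 0.14 rad and angle between the z axis of slat_b and the z axis of pad, either way round below 0.07 rad) or (x of slat_c in the frame of pad between -0.012 and 0.012 m and y of slat_c in the frame of pad between 0.026 and 0.05 m and z of slat_c in the frame of pad between 0.033 and 0.041 m and angle between the x axis of slat_c and the x axis of pad, either way round below 0.14 rad and angle between the z axis of slat_c and the z axis of pad, either way round below 0.07 rad)) and ((x of slat_a in the frame of pad between -0.012 and 0.012 m and y of slat_a in the frame of pad between -0.05 and -0.026 m and z of slat_a in the frame of pad between 0.033 and 0.041 m and angle between the x axis of slat_a and the x axis of pad, either way round below 0.14 rad and angle between the z axis of slat_a and the z axis of pad, either way round below 0.07 rad) or (x of slat_b in the frame of pad between -0.012 and 0.012 m and y of slat_b in the frame of pad between -0.05 and -0.026 m and z of slat_b in the frame of pad between 0.033 and 0.041 m and angle between the x axis of slat_b and the x axis of pad, either way round below 0.14 rad and angle between the z axis of slat_b and the z axis of pad, either way round below 0.07 rad) or (x of slat_c in the frame of pad between -0.012 and 0.012 m and y of slat_c in the frame of pad between -0.05 and -0.026 m and z of slat_c in the frame of pad between 0.033 and 0.041 m and angle between the x axis of slat_c and the x axis of pad, either way round below 0.14 rad and angle between the z axis of slat_c and the z axis of pad, either way round below 0.07 rad))), for 0.2 s.
3. the drawer is fully home (value of joint drawer below 0.004 m), for 0.2 s.
At the end, for the whole second after the job is handed in: The six slats lie level at rest on the pad in three layers of two, along the pad's x, y and x in turn, each centred 38 mm to its side of the middle, within 12 mm across and along, 4 mm in height, 8 degrees in direction and 4 in level; the drawer is within 4 mm of fully home (all of step 2 and x of low_a in the frame of pad between -0.012 and 0.012 m and y of low_a in the frame of pad between 0.026 and 0.05 m and z of low_a in the frame of pad between 0.001 and 0.009 m and angle between the x axis of each of low_a, low_b and the x axis of pad, either way round below 0.14 rad and angle between the z axis of each of low_a, low_b, second and the z axis of pad, either way round below 0.07 rad and x of low_b in the frame of pad between -0.012 and 0.012 m and y of low_b in the frame of pad between -0.05 and -0.026 m and z of low_b in the frame of pad between 0.001 and 0.009 m and x of second in the frame of pad between 0.026 and 0.05 m and y of second in the frame of pad between -0.012 and 0.012 m and z of second in the frame of pad between 0.017 and 0.025 m and angle between the x axis of second and the y axis of pad, either way round below 0.14 rad and linear speed of each of slat_a, slat_b, slat_c below 0.01 m/s and value of joint drawer below 0.004 m); the robot touches nothing.
It fails at once if a bystander (reducer, bolt, spacer or gasket) is shifted by more than 25 mm (distance of any of reducer, bolt_0, bolt_1, bolt_2, spacer, gasket from where it was at the start of the episode above 0.025 m).
It also fails if it takes over 72 s, if anything falls off the work surface, if the arm or the gripper's body presses on something with over 40 N, if the wrist force passes 120 N, or if a joint passes its speed limit or range.

ROBOT

A 7-joint arm with a two-finger parallel gripper is mounted at the origin on the work surface. World frame = base frame: x ahead of the robot, y to its left, z up, the work surface at z = 0. Lengths are in mm, angles in rad, forces in N, time in s.
With the tool pointing down it reaches from about 350 to 775 mm from the base axis. Payload 3.1 kg.
Tool frame: the origin (TCP) lies at the very end of the fingers, on their centre line; the grasp point (between the pads) lies 19 mm behind it; z points along the fingers, y is the line along which they close (so a half turn about z gives the same grasp; the last joint's range is limited). The gripper opens to 85 mm and grips with 20 to 120 N. Pads are 22 mm wide; open, the fingers measure 114 mm over their backs; the gripper's body (76 mm by 85 mm) begins 54 mm behind the grasp point. The pads swing forward as they close: fully open they stand 13 mm farther back than shut.
Start: joints at [1.286, 0.311, 0.014, 1.512, -0.004, 1.319, -0.027], TCP at [132.264, -533.876, 231.304] pointing down, gripper open.
Joint ranges: [-2.7, 2.7], [-0.3, 1.91], [-1.27, 1.3], [0.12, 2.57], [-1.44, 4.58], [0.2, 2.03], [-3.05, 3.05]. Speed limits (rad/s): [2.79, 2.79, 3.14, 3.14, 3.14, 3.14, 3.14].

INTERFACE

Orientations are given as a rotation vector (axis times angle).
In Python, from plant import arm gives the robot as it stands.
- The arm moves only by the tool carry_out, never from a script. Its argument "plan" is one flat list of numbers, 4 for each row, row after row: the shift along the tool's x, y, z each as a share of 0.02 m, from -1 to 1, then the turn about the tool's z as a share of 8 degrees, from -1 to 1. A call has exactly 10 rows; each row shifts and turns the commanded pose from where the row before left it, along the tool's axes as they then stand; what a row does not reach is not made up. A row lasts 1/10 s, in which the tool goes at most 50 mm and 8.59 degrees, less where a joint would pass 70% of its speed; a pose out of reach is approached as far as the arm can. A call with a number of a shift or a turn outside -1 to 1 is refused whole. A call with a gripper value outside its range is refused whole. "grip" is the opening, from 0 (shut) to 1 (fully open), set as the call begins (left out, the last holds). The fingers move at their own pace and stop on an object; "newtons" is the grip in N (left out, the last holds). Time passes only in rows, so rows that do not move let the fingers close, or fill a call up. It gives the time, the measured TCP pose, the force, the opening and the grip force at its end, in the units of the state.
- arm.read_state(): the state, without advancing time (a new reading comes with each control period).
- arm.get_image(name): name is "scene" or "top"; returns a dict with "frame" (384x512x3 uint8, red, green, blue), "range_z" (384x512 float32, mm along the optical axis (not along the pixel's ray), 0 where there is no reading), "vertical_fov" (degrees; the focal length in pixels is half the picture's height over the tangent of half this angle, whatever the lens; pixels are square), "cx", "cy" (the principal point, pixels), "cam_to_world" (4x4, takes a point from camera to world coordinates). Camera axes: x right, y up, looking along -z (the intrinsics and any distortion apply to the point x, -y, -z); pixel columns grow to the right and rows downward; lengths in mm; the calibration is good to about 2 mm. A picture is of the moment at which its call begins.
- arm.finish_job(): hands the job in; it is judged then, once.
The state is a dict: "t": time; "qpos": joint angles; "qvel": joint speeds; "tau": joint torques, N m; "ee_pos": TCP position; "orientation": TCP orientation; "ft_force": force on the tool from outside, world axes, zero at the start; "ft_torque": the same for the moment, N m; "gripper_width": finger opening in mm; "gripper_force": force on a finger pad.
Only numpy, scipy, OpenCV 4.12 (cv2) and the standard library are available. Lean on these libraries where they do the work, as an engineer would, in place of code of your own. Each camera call takes 0.05 s, during which the arm holds its last target. There are 200 camera calls.

## Working session

There is one attempt and no reset: what is moved stays moved. The work goes in short steps, Python scripts to look and compute and a tool call to move; the robot and the scene stay as the last step left them, time stands still between calls to the robot, and variables do not carry over. Pictures are saved under pics/ and viewed, at most 10 in all, crops included, and the job is handed in when it is done.

Besides the shell and the picture viewer there is one more tool, called after "Call:" as name(argument=value, ...), one argument or row to a line, values as JSON. carry_out: Moves the arm, as the interface text tells. Shift numbers are shares of 0.02 m and turn numbers shares of 8 degrees, none past 1 either way. Its arguments: {"type":"object","properties":{"plan":{"type":"array","items":{"type":"number","minimum":-1,"maximum":1}},"grip":{"type":"number"},"newtons":{"type":"number"}},"required":["plan"]}

```bash
ls; mkdir -p pics
cat > h.py <<'E'
import numpy as np,cv2
from plant import arm
def grab(n):
    d=arm.get_image(n); d['f']=d['frame'].shape[0]/2/np.tan(np.radians(d['vertical_fov'])/2); return d
def cloud(d):
    z=d['range_z'];h,w=z.shape;v,u=np.mgrid[:h,:w]
    P=np.stack([(u-d['cx'])/d['f']*z,-(v-d['cy'])/d['f']*z,-z],-1)
    T=np.array(d['cam_to_world']);return P@T[:3,:3].T+T[:3,3]
E
python3 - <<'E'
from h import *
for n in('scene','top'):
    d=grab(n);np.save(f'{n}_c.npy',cloud(d));np.save(f'{n}_f.npy',d['frame'])
    cv2.imwrite(f'pics/{n}0.png',d['frame'][:,:,::-1]);print(n,{k:d[k] for k in d if k not in('frame','range_z')})
s=arm.read_state();print(s['t'],s['ee_pos'],s['orientation'])
E
```

```text
pics
scene {'vertical_fov': 44.933503853343105, 'cx': 255.97143967895198, 'cy': 190.81329428854022, 'cam_to_world': array([[ 5.48505434e-01, -5.67980628e-01,  6.13628386e-01,
         1.12994535e+03],
       [ 8.36146018e-01,  3.71470881e-01, -4.03570591e-01,
        -4.95136431e+02],
       [ 1.27520029e-03,  7.34443593e-01,  6.78668537e-01,
         7.56590734e+02],
       [ 0.00000000e+00,  0.00000000e+00,  0.00000000e+00,
         1.00000000e+00]]), 'f': np.float64(464.2908630675948)}
top {'vertical_fov': 55.09303994301249, 'cx': 253.02965406260688, 'cy': 194.007501893902, 'cam_to_world': array([[ 2.48668602e-03,  9.84945554e-01, -1.72846963e-01,
         3.15133051e+02],
       [-9.99994489e-01,  2.06908153e-03, -2.59616749e-03,
        -6.50163027e+01],
       [-2.19944916e-03,  1.72852467e-01,  9.84945271e-01,
         1.05053873e+03],
       [ 0.00000000e+00,  0.00000000e+00,  0.00000000e+00,
         1.00000000e+00]]), 'f': np.float64(368.0985562222523)}
0.1 [ 132.106546   -533.21394016  230.3214369 ] [-3.11635733e+00 -3.80375639e-01  5.35538274e-04]
```

View pics/top0.png

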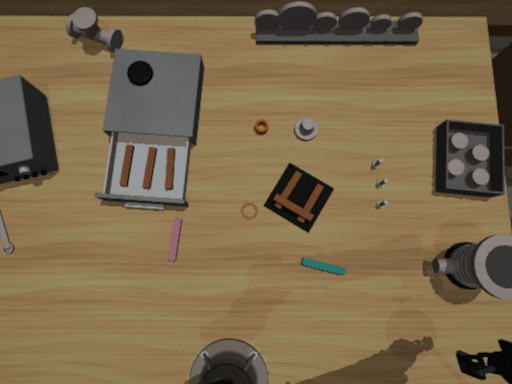

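View pics/scene0.png

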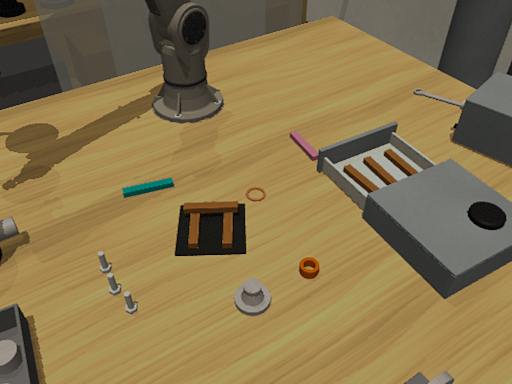

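The top view shows the three drawer slats at about (127,166), (150,168) and (171,169). The crib is at (298,197), with the second-layer slat on its lower-left edge. The pink look-alike is at (175,240) and the turquoise one at (323,266). The scene view agrees.

```bash
cat >> h.py <<'E'
def slats(d,C,zr=(10,75)):
    f=d['frame'];H=cv2.cvtColor(f,cv2.COLOR_RGB2HSV)
    m=((H[...,0]<14)&(H[...,1]>130)&(H[...,2]>40)&(d['range_z']>0)&(C[...,2]>zr[0])&(C[...,2]<zr[1])).astype(np.uint8)
    n,l,st,c=cv2.connectedComponentsWithStats(m)
    for i in range(1,n):
        if st[i,4]<40: continue
        P=C[l==i];r=cv2.minAreaRect(P[:,:2].astype(np.float32))
        print('px',c[i].round(),'n',st[i,4],'z',np.percentile(P[:,2],[10,50,90]).round(1),'ctr',np.round(r[0],1),'size',np.round(r[1],1),'ang',round(r[2],1))
E
python3 - <<'E'
from h import *
for n in('top','scene'):
    d=grab(n);C=cloud(d);print(n)
    print('brown');slats(d,C)
    f=d['frame'];Z=C[...,2]
    # pad: dark near crib
    m=(f.max(2)<45)&(d['range_z']>0)&(Z<12)&(Z>-5)
    k,l,st,c=cv2.connectedComponentsWithStats(m.astype(np.uint8))
    for i in range(1,k):
        if st[i,4]>300:
            P=C[l==i];r=cv2.minAreaRect(P[:,:2].astype(np.float32));print('dark',c[i].round(),st[i,4],np.median(P[:,2]).round(1),r)
    if n=='top':
        for uv in[(298,186),(314,198),(292,207),(127,166),(150,168),(171,169),(140,203),(150,195),(160,130),(155,100),(110,165),(250,180),(375,163),(306,128),(145,207),(108,193),(186,199)]:print(uv,C[uv[1],uv[0]].round(1))
E
```

```text
top
brown
px [261. 126.] n 104 z [12.7 21.  24.2] ctr [699.  -87.4] size [36.4 38.3] ang 45.9
px [126. 165.] n 266 z [25.8 28.4 30.8] ctr [577.4 300.5] size [ 20.2 117.3] ang 83.0
px [149. 168.] n 266 z [25.7 28.1 30.5] ctr [570.8 234.5] size [ 19.9 116.9] ang 83.6
px [170. 169.] n 253 z [25.7 28.2 30.7] ctr [568.5 175.8] size [ 19.  115.7] ang 88.9
px [298. 200.] n 768 z [19.1 23.1 38.5] ctr [ 488.  -195.7] size [119.  119.6] ang 57.0
dark [299. 196.] 1620 4.9 ((491.09332275390625, -192.81980895996094), (146.6785888671875, 147.30690002441406), 58.702945709228516)
(298, 186) [ 523.  -192.7    2.2]
(314, 198) [ 484.2 -234.6   23.8]
(292, 207) [ 456.5 -170.6   37.4]
(127, 166) [575.2 298.5  27.9]
(150, 168) [570.1 233.   25.4]
(171, 169) [566.8 172.3  27.1]
(140, 203) [469.8 258.5  17.5]
(150, 195) [494.1 233.2  10.9]
(160, 130) [666.3 196.3  75. ]
(155, 100) [754.6 214.5  75.3]
(110, 165) [575.6 343.4  37.6]
(250, 180) [541.1 -53.3  -0.7]
(375, 163) [ 589.3 -416.    13.1]
(306, 128) [ 683.4 -213.4   45.9]
(145, 207) [457.7 242.3  22.3]
(108, 193) [496.8 347.7  27. ]
(186, 199) [483.8 130.8   3.8]
scene
brown
px [310. 263.] n 48 z [10.9 15.  21.4] ctr [701.5 -81.9] size [27. 15.] ang 20.7
px [308. 272.] n 67 z [10.9 15.3 20.9] ctr [711.6 -94.1] size [36.5 21. ] ang 50.4
dark [211. 234.] 2180 4.0 ((496.2117004394531, -195.90956115722656), (147.0074005126953, 150.0724639892578), 58.87367630004883)
```

```bash
cat > m.py <<'E'
from h import *
d=grab('top');C=cloud(d);f=d['frame'];Z=C[...,2];ok=d['range_z']>0
H=cv2.cvtColor(f,cv2.COLOR_RGB2HSV)
br=(H[...,0]<14)&(H[...,1]>130)&(H[...,2]>40)&ok
def rep(name,m):
    k,l,st,c=cv2.connectedComponentsWithStats(m.astype(np.uint8))
    for i in range(1,k):
        if st[i,4]>60:
            P=C[l==i];q=P[:,:2];w,v=np.linalg.eigh(np.cov(q.T));a=np.degrees(np.arctan2(v[1,1],v[0,1]))
            r=cv2.minAreaRect(q.astype(np.float32))
            print(name,c[i].round(),st[i,4],'z',np.median(P[:,2]).round(1),'mean',q.mean(0).round(1),'rect',np.round(r[0],1),np.round(r[1],1),'long ang',a.round(1))
X,Y=C[...,0],C[...,1];crib=(abs(X-492)<100)&(abs(Y+194)<100)
if __name__=='__main__':
    rep('layer1',br&crib&(Z<29)); rep('layer2+',br&crib&(Z>30)&(Z<45)); 
    rep('drawer',br&(Y>100)&(Z>18)&(Z<45))
    dr=(Y>90)&(Y<390)&(X>420)&ok
    rep('unit top',dr&(Z>69)&(Z<82)&(X>600)&~br)
    rep('panel top',dr&(Z>58)&(Z<82)&(X<520))
    rep('lip',dr&(Z>14)&(Z<28)&(X<475))
E
python3 m.py
```

```text
layer1 [291. 184.] 222 z 20.7 mean [ 524.7 -170.8] rect [ 527. -172.] [23.8 93.1] long ang 148.6
layer1 [313. 198.] 229 z 20.3 mean [ 486.1 -232.2] rect [ 487.3 -237.1] [28.9 91.1] long ang 150.1
layer2+ [294. 207.] 313 z 36.7 mean [ 455.3 -175.4] rect [ 456.  -174.6] [118.7  20.6] long ang 59.4
drawer [126. 165.] 266 z 28.2 mean [577.9 300.5] rect [578.3 300.5] [ 21.1 118.6] long ang 174.1
drawer [149. 168.] 268 z 28.3 mean [570.5 234.4] rect [571.1 234.4] [ 20.2 115.9] long ang 173.5
drawer [170. 169.] 253 z 28.1 mean [567.9 176. ] rect [568.6 176. ] [ 18.8 115.3] long ang 178.9
unit top [154.  95.] 6802 z 75.1 mean [771.9 219. ] rect [780.3 222. ] [250.9 252.5] long ang 123.2
panel top [140. 199.] 441 z 69.6 mean [474.  242.3] rect [474.7 244.2] [243.9  12.5] long ang 85.9
lip [144. 206.] 206 z 21.1 mean [462.  245.1] rect [462.3 246.9] [111.6  14.7] long ang 85.7
```

Measurements agree with the known sizes: slat rectangles, layer heights of 21 and 37, panel top at 70, unit 250 wide. I'm moving to the nearest drawer slat.

Call:
carry_out(
  plan=[0,0,0,0.95,0,0,0,0.95,0.8,-1,0,0,0.8,-1,0,0,0.8,-1,0,0,0.8,-1,0,0,0.8,-1,0,0,0.8,-1,0,0,0.8,-1,0,0,0.8,-1,0,0],
  grip=0.42,
  newtons=40,
)

```text
t: 1.25
ee_pos: [264.3, -375.8, 231.3]
orientation: [3.141, -0.035, -0.0]
ft_force: [-0.5, -0.1, 0.2]
gripper_width: 35.8
gripper_force: 0.0
```

Call:
carry_out(
  plan=[0.8,-1,0,0,0.8,-1,0,0,0.8,-1,0,0,0.8,-1,0,0,0.8,-1,0,0,0.8,-1,0,0,0.8,-1,0,0,0.8,-1,0,0,0.8,-1,0,0,0.8,-1,0,0],
)

```text
t: 2.25
ee_pos: [428.7, -179.6, 231.3]
orientation: [3.141, -0.035, -0.0]
ft_force: [0.2, -0.3, 0.3]
gripper_width: 35.7
gripper_force: 0.0
```

Call:
carry_out(
  plan=[0.8,-1,0,0,0.8,-1,0,0,0.4,-1,0,0,0.4,-1,0,0,0.4,-1,0,0,0.4,-1,0,0,0.4,-1,0,0,0.4,-1,0,0,0.4,-1,0,0,0.4,-1,0,0],
)

```text
t: 3.25
ee_pos: [528.9, 18.0, 231.2]
orientation: [3.141, -0.036, -0.0]
ft_force: [1.1, -0.8, -0.1]
gripper_width: 36.2
gripper_force: 0.0
```

Call:
carry_out(
  plan=[0.4,-1,0.5,0,0.4,-1,0.5,0,0.4,-1,0.5,0,0.4,-1,0.5,0,0.4,-1,0.5,0,0.4,-1,0.5,0,0.4,-1,0.5,0,0.4,-0.9,0.5,0,0,0,0.5,0,0,0,0,0],
)

```text
t: 4.25
ee_pos: [594.8, 173.1, 139.1]
orientation: [3.139, -0.034, -0.007]
ft_force: [-0.0, -0.0, -0.2]
gripper_width: 35.6
gripper_force: 0.0
```

```bash
cat > go.py <<'E'
import sys,numpy as np
from plant import arm
from scipy.spatial.transform import Rotation as R
s=arm.read_state();M=R.from_rotvec(s['orientation']).as_matrix()
yaw=np.degrees(np.arctan2(M[1,0],M[0,0]));x,y,z,t=map(float,sys.argv[1:5])
print('t',round(s['t'],2),'pos',np.round(s['ee_pos'],1),'yaw',yaw.round(2),'tilt',np.degrees(np.arccos(-M[2,2])).round(2),'F',np.round(s['ft_force'],1),'w',round(s['gripper_width'],1),'gf',round(s['gripper_force'],1))
turn=(yaw-t+180)%360-180
d=np.array([x,y,z])-s['ee_pos'];a=np.radians(t);b=np.radians(yaw)
f=lambda a:[d[0]*np.cos(a)+d[1]*np.sin(a),d[0]*np.sin(a)-d[1]*np.cos(a),-d[2]]
print('turn units',round(turn/8,3),'| after turn (units of 20mm)',np.round(np.array(f(a))/20,3),'| at present yaw',np.round(np.array(f(b))/20,3))
E
python3 go.py 568.3 176 14 -1.1
```

```text
t 4.25 pos [594.8 173.1 139.1] yaw -1.24 tilt 0.27 F [-0.  -0.  -0.2] w 35.6 gf 0.0
turn units -0.018 | after turn (units of 20mm) [-1.327 -0.12   6.255] | at present yaw [-1.328 -0.116  6.255]
```

Call:
carry_out(
  plan=[-0.65,-0.12,0.7,0,-0.68,0,0.8,0,0,0,0.9,0,0,0,0.9,0,0,0,0.9,0,0,0,0.8,0,0,0,0.5,0,0,0,0.4,0,0,0,0.25,0,0,0,0,0],
)

```text
t: 5.25
ee_pos: [569.6, 176.5, 18.0]
orientation: [3.141, -0.036, -0.001]
ft_force: [0.0, -0.1, 0.4]
gripper_width: 35.9
gripper_force: 0.0
```

```bash
python3 go.py 568.3 176 14.5 -1.1
```

```text
t 5.25 pos [569.6 176.5  18. ] yaw -1.3 tilt 0.04 F [ 0.  -0.1  0.4] w 35.9 gf 0.0
turn units -0.026 | after turn (units of 20mm) [-0.063  0.025  0.177] | at present yaw [-0.062  0.025  0.177]
```

Call:
carry_out(
  plan=[0,0,0.15,0,0,0,0,0,0,0,0,0,0,0,0,0,0,0,0,0,0,0,0,0,0,0,0,0,0,0,0,0,0,0,0,0,0,0,0,0],
  grip=0,
)

```text
t: 6.25
ee_pos: [570.2, 177.2, 15.9]
orientation: [-3.141, 0.035, -0.002]
ft_force: [0.0, 0.9, 4.1]
gripper_width: 18.8
gripper_force: 39.7
```

Call:
carry_out(
  plan=[0,0,-0.3,0,0,0,-0.6,0,0,0,-0.9,0,0,0,-1,0,0,0,-1,0,0,0,-1,0,0,0,-1,0,0,0,-0.7,0,0,0,0,0,0,0,0,0],
)

```text
t: 7.25
ee_pos: [569.4, 176.7, 144.9]
orientation: [3.141, -0.035, -0.001]
ft_force: [-0.8, -0.6, -0.8]
gripper_width: 18.7
gripper_force: 39.0
```

```bash
python3 go.py 522.7 -213.3 24 59.4
```

```text
t 7.25 pos [569.4 176.7 144.9] yaw -1.29 tilt 0.04 F [-0.8 -0.6 -0.8] w 18.7 gf 39.0
turn units -7.586 | after turn (units of 20mm) [-17.972   7.918   6.047] | at present yaw [-1.894 19.547  6.047]
```

Call:
carry_out(
  plan=[0,0,0,-0.95,0,0,0,-0.95,0,0,0,-0.95,0,0,0,-0.95,0,0,0,-0.95,0,0,0,-0.95,0,0,0,-0.95,0,0,0,-0.95,-0.5,0.2,0,0,-0.9,0.4,0,0],
)

```text
t: 8.25
ee_pos: [564.5, 147.5, 144.0]
orientation: [-2.725, -1.558, 0.003]
ft_force: [-0.0, -0.3, 0.5]
gripper_width: 18.9
gripper_force: 39.1
```

Call:
carry_out(
  plan=[-1,0.44,0,0,-1,0.44,0,0,-1,0.44,0,0,-1,0.44,0,0,-1,0.44,0,0,-1,0.44,0,0,-1,0.44,0,0,-1,0.44,0,0,-1,0.44,0,0,-1,0.44,0,0],
)

```text
t: 9.25
ee_pos: [538.8, -72.3, 144.3]
orientation: [-2.73, -1.553, 0.004]
ft_force: [0.4, 0.2, -0.1]
gripper_width: 19.2
gripper_force: 39.1
```

Call:
carry_out(
  plan=[-1,0.44,0,0,-1,0.44,0,0,-1,0.44,0,0,-1,0.44,0.3,0,-1,0.44,0.6,0,-0.9,0.44,0.7,0,-0.6,0.27,0.7,0,0,0,0.7,0,0,0,0.5,0,0,0,0,0],
)

```text
t: 10.25
ee_pos: [523.3, -209.5, 73.2]
orientation: [-2.722, -1.56, 0.003]
ft_force: [0.7, 0.8, -1.6]
gripper_width: 19.0
gripper_force: 39.1
```

```bash
python3 go.py 522.7 -213.3 24 59.4
```

```text
t 10.25 pos [ 523.3 -209.5   73.2] yaw 59.65 tilt 0.26 F [ 0.7  0.8 -1.6] w 19.0 gf 39.1
turn units 0.031 | after turn (units of 20mm) [-0.179  0.073  2.462] | at present yaw [-0.179  0.072  2.462]
```

Call:
carry_out(
  plan=[-0.18,0.07,0.3,0,0,0,0.5,0,0,0,0.5,0,0,0,0.4,0,0,0,0.3,0,0,0,0.2,0,0,0,0.1,0,0,0,0.08,0,0,0,0,0,0,0,0,0],
)

```text
t: 11.25
ee_pos: [524.1, -215.8, 28.0]
orientation: [2.727, 1.559, 0.001]
ft_force: [-0.2, 0.3, -1.0]
gripper_width: 18.8
gripper_force: 39.1
```

```bash
python3 go.py 522.7 -213.3 24 59.4
```

```text
t 11.25 pos [ 524.1 -215.8   28. ] yaw 59.51 tilt 0.04 F [-0.2  0.3 -1. ] w 18.8 gf 39.1
turn units 0.014 | after turn (units of 20mm) [ 0.073 -0.122  0.199] | at present yaw [ 0.073 -0.122  0.199]
```

Call:
carry_out(
  plan=[0.05,-0.08,0.07,0,0,0,0.06,0,0,0,0.03,0,0,0,0,0,0,0,0,0,0,0,0,0,0,0,0,0,0,0,0,0,0,0,0,0,0,0,0,0],
)

```text
t: 12.25
ee_pos: [522.9, -213.7, 24.9]
orientation: [-2.727, -1.559, 0.0]
ft_force: [-2.2, 0.6, 4.6]
gripper_width: 18.6
gripper_force: 39.8
```

```bash
python3 go.py 522.7 -213.3 24 59.4
```

```text
t 12.25 pos [ 522.9 -213.7   24.9] yaw 59.53 tilt 0.01 F [-2.2  0.6  4.6] w 18.6 gf 39.8
turn units 0.016 | after turn (units of 20mm) [ 0.013 -0.02   0.043] | at present yaw [ 0.013 -0.02   0.043]
```

Contact is 4.6 N upward, so the slat is seated. I'll open, lift and check.

Call:
carry_out(
  plan=[0,0,0,0,0,0,0,0,0,0,0,0,0,0,0,0,0,0,-0.3,0,0,0,-0.6,0,0,0,-1,0,0,0,-1,0,0,0,-1,0,0,0,-1,0],
  grip=0.42,
)

```text
t: 13.25
ee_pos: [523.3, -214.0, 124.6]
orientation: [2.726, 1.559, 0.002]
ft_force: [0.1, 0.0, -0.2]
gripper_width: 36.1
gripper_force: 0.0
```

```bash
python3 go.py 570.8 234.4 15 -6.5
```

```text
t 13.25 pos [ 523.3 -214.   124.6] yaw 59.53 tilt 0.09 F [ 0.1  0.  -0.2] w 36.1 gf 0.0
turn units 8.254 | after turn (units of 20mm) [ -0.18  -22.543   5.479] | at present yaw [20.525 -9.323  5.479]
```

Call:
carry_out(
  plan=[0.6,-0.3,-0.3,0,1,-0.45,0,0,1,-0.45,0,0,1,-0.45,0,0,1,-0.45,0,0,1,-0.45,0,0,1,-0.45,0,0,1,-0.45,0,0,1,-0.45,0,0,1,-0.45,0,0],
)

```text
t: 14.25
ee_pos: [544.7, -2.1, 128.5]
orientation: [-2.726, -1.561, 0.0]
ft_force: [0.6, -0.1, 0.5]
gripper_width: 35.8
gripper_force: 0.0
```

Call:
carry_out(
  plan=[1,-0.45,0,0,1,-0.45,0,0,1,-0.45,0,0,1,-0.45,0,0,1,-0.45,0,0,1,-0.45,0,0,1,-0.45,0,0,1,-0.45,0,0,1,-0.45,0,0,1,-0.45,0,0],
)

```text
t: 15.25
ee_pos: [568.2, 215.7, 128.4]
orientation: [-2.726, -1.561, 0.001]
ft_force: [0.2, 0.1, 0.1]
gripper_width: 35.8
gripper_force: 0.0
```

Call:
carry_out(
  plan=[0.9,-0.4,0,0,0,0,0,0.92,0,0,0,0.92,0,0,0,0.92,0,0,0,0.92,0,0,0,0.92,0,0,0,0.92,0,0,0,0.92,0,0,0,0.92,0,0,0,0.9],
)

```text
t: 16.25
ee_pos: [570.2, 234.5, 128.3]
orientation: [-3.136, 0.186, 0.002]
ft_force: [-0.0, -0.0, 0.1]
gripper_width: 35.7
gripper_force: 0.0
```

```bash
python3 m.py | grep layer; python3 go.py 570.8 234.4 15 -6.5
```

```text
layer1 [288. 189.] 138 z 20.3 mean [ 510.1 -161.8] rect [ 511.6 -162.2] [24.  57.3] long ang 149.7
layer1 [310. 202.] 146 z 20.8 mean [ 472.6 -224.2] rect [ 472.  -228.1] [29.1 55.7] long ang 151.6
layer2+ [307. 185.] 310 z 36.8 mean [ 520.4 -213.2] rect [ 521. -213.] [117.8  21.2] long ang 59.7
layer2+ [294. 207.] 312 z 37.0 mean [ 455.4 -175.3] rect [ 456.1 -175.2] [118.8  20.9] long ang 59.3
t 16.3 pos [570.2 234.5 128.4] yaw -6.95 tilt 0.06 F [-0.7 -0.   0.7] w 36.0 gf 0.0
turn units -0.056 | after turn (units of 20mm) [2.800e-02 2.000e-03 5.671e+00] | at present yaw [2.800e-02 2.000e-03 5.671e+00]
```

The partner measures 75.5 mm from the second slat, parallel and level. Next is slat 2.

Call:
carry_out(
  plan=[0,0,0.4,0,0,0,0.8,0,0,0,0.9,0,0,0,0.9,0,0,0,0.9,0,0,0,0.8,0,0,0,0.5,0,0,0,0.3,0,0,0,0.15,0,0,0,0,0],
)

```text
t: 17.3
ee_pos: [571.5, 233.3, 15.5]
orientation: [-3.136, 0.179, -0.0]
ft_force: [-0.4, -0.4, -0.0]
gripper_width: 35.9
gripper_force: 0.0
```

Call:
carry_out(
  plan=[0,0,0,0,0,0,0,0,0,0,0,0,0,0,0,0,0,0,0,0,0,0,0,0,0,0,0,0,0,0,0,0,0,0,0,0,0,0,0,0],
  grip=0,
)

```text
t: 18.3
ee_pos: [572.2, 233.6, 16.4]
orientation: [-3.136, 0.18, -0.003]
ft_force: [-0.4, 1.7, 5.4]
gripper_width: 19.0
gripper_force: 41.5
```

```bash
python3 go.py 509.3 -161.3 15 -30.6
```

```text
t 18.3 pos [572.2 233.6  16.4] yaw -6.56 tilt 0.1 F [-0.4  1.7  5.4] w 19.0 gf 41.5
turn units 3.005 | after turn (units of 20mm) [ 7.342 18.595  0.072] | at present yaw [-0.869 19.973  0.072]
```

Call:
carry_out(
  plan=[0,0,-0.3,0,0,0,-0.6,0,0,0,-0.9,0,0,0,-1,0,0,0,-1,0,0,0,-1,0,0,0,-1,0,0,0,-0.7,0,0,0,0,0,0,0,0,0],
)

```text
t: 19.3
ee_pos: [571.2, 233.0, 145.2]
orientation: [3.136, -0.18, -0.001]
ft_force: [-0.1, 0.1, -0.7]
gripper_width: 18.8
gripper_force: 40.8
```

```bash
python3 go.py 509.3 -161.3 40 -30.6
```

```text
t 19.3 pos [571.2 233.  145.2] yaw -6.56 tilt 0.04 F [-0.1  0.1 -0.7] w 18.8 gf 40.8
turn units 3.005 | after turn (units of 20mm) [ 7.37  18.544  5.258] | at present yaw [-0.823 19.938  5.258]
```

Call:
carry_out(
  plan=[0,0,0,1,0,0,0,1,0,0,0,1,0.2,0.5,0,0,0.4,1,0,0,0.4,1,0,0,0.4,1,0,0,0.4,1,0,0,0.4,1,0,0,0.4,1,0,0],
)

```text
t: 20.3
ee_pos: [549.0, 92.6, 144.4]
orientation: [3.03, -0.824, -0.003]
ft_force: [0.6, 0.6, -0.2]
gripper_width: 18.8
gripper_force: 40.8
```

Call:
carry_out(
  plan=[0.4,1,0,0,0.4,1,0,0,0.4,1,0,0,0.4,1,0,0,0.4,1,0,0,0.4,1,0,0,0.4,1,0,0,0.4,1,0,0,0.4,1,0.3,0,0.4,1,0.5,0],
)

```text
t: 21.3
ee_pos: [516.4, -119.9, 129.1]
orientation: [3.031, -0.824, -0.001]
ft_force: [-0.4, 0.1, 0.1]
gripper_width: 18.8
gripper_force: 40.8
```

Call:
carry_out(
  plan=[0.35,0.9,0.5,0,0.1,0.15,0.5,0,0,0,0.5,0,0,0,0.5,0,0,0,0.5,0,0,0,0.5,0,0,0,0.4,0,0,0,0.2,0,0,0,0,0,0,0,0,0],
)

```text
t: 22.3
ee_pos: [514.8, -140.8, 57.7]
orientation: [3.031, -0.828, 0.001]
ft_force: [-0.4, -0.4, 0.3]
gripper_width: 18.5
gripper_force: 40.8
```

```bash
python3 go.py 509.3 -161.3 40.5 -30.6
```

```text
t 22.3 pos [ 514.8 -140.8   57.7] yaw -30.56 tilt 0.04 F [-0.4 -0.4  0.3] w 18.5 gf 40.8
turn units 0.005 | after turn (units of 20mm) [0.285 1.021 0.862] | at present yaw [0.285 1.022 0.862]
```

Call:
carry_out(
  plan=[0.15,0.5,0,0,0.14,0.52,0,0,0,0,0.2,0,0,0,0.25,0,0,0,0.2,0,0,0,0.1,0,0,0,0.07,0,0,0,0.04,0,0,0,0,0,0,0,0,0],
)

```text
t: 23.3
ee_pos: [508.7, -160.6, 41.4]
orientation: [3.031, -0.827, -0.002]
ft_force: [-3.4, 1.4, 7.5]
gripper_width: 18.8
gripper_force: 41.9
```

```bash
python3 go.py 509.3 -161.3 40.5 -30.6
```

```text
t 23.3 pos [ 508.7 -160.6   41.4] yaw -30.52 tilt 0.06 F [-3.4  1.4  7.5] w 18.8 gf 41.9
turn units 0.01 | after turn (units of 20mm) [0.044 0.014 0.045] | at present yaw [0.044 0.015 0.045]
```

Seated with 7.5 N. Release, rise, and return for the third slat.

Call:
carry_out(
  plan=[0,0,-0.02,0,0,0,0,0,0,0,0,0,0,0,0,0,0,0,-0.3,0,0,0,-0.6,0,0,0,-1,0,0,0,-1,0,0,0,-1,0,0,0,-0.6,0],
  grip=0.42,
)

```text
t: 24.3
ee_pos: [510.4, -161.6, 133.5]
orientation: [3.03, -0.828, 0.007]
ft_force: [0.3, 0.1, 0.4]
gripper_width: 35.7
gripper_force: 0.0
```

```bash
python3 go.py 579 300.5 15 -6.5
```

```text
t 24.3 pos [ 510.4 -161.6  133.5] yaw -30.56 tilt 0.24 F [0.3 0.1 0.4] w 35.7 gf 0.0
turn units -3.008 | after turn (units of 20mm) [  0.794 -23.344   5.926] | at present yaw [ -8.794 -21.639   5.926]
```

Call:
carry_out(
  plan=[0,0,0,-1,0,0,0,-1,0,0,0,-1,0,-0.5,0,0,0,-1,0,0,0,-1,0,0,0,-1,0,0,0,-1,0,0,0,-1,0,0,0,-1,0,0],
)

```text
t: 25.3
ee_pos: [523.8, -30.3, 130.9]
orientation: [-3.136, 0.184, 0.0]
ft_force: [0.3, 0.4, 0.6]
gripper_width: 36.1
gripper_force: 0.0
```

Call:
carry_out(
  plan=[0.05,-1,0,0,0.05,-1,0,0,0.05,-1,0,0,0.05,-1,0,0,0.05,-1,0,0,0.05,-1,0,0,0.05,-1,0,0,0.05,-1,0,0,0.05,-1,0,0,0.05,-1,0,0],
)

```text
t: 26.3
ee_pos: [556.3, 167.2, 130.9]
orientation: [-3.136, 0.184, 0.001]
ft_force: [0.3, 0.2, 0.3]
gripper_width: 36.2
gripper_force: 0.0
```

Call:
carry_out(
  plan=[0.05,-1,0,0,0.05,-1,0,0,0.05,-1,0,0,0.05,-1,0,0,0.05,-1,0,0,0.05,-1,0,0,0,-0.84,0,0,0,0,0,0,0,0,0,0,0,0,0,0],
)

```text
t: 27.3
ee_pos: [578.5, 299.1, 130.6]
orientation: [3.135, -0.183, 0.0]
ft_force: [-0.8, 1.0, 0.2]
gripper_width: 35.9
gripper_force: 0.0
```

```bash
python3 m.py | grep -E 'layer|drawer'; python3 go.py 579 300.5 15 -6.5
python3 - <<'E'
from h import *
for n in('scene',): 
    d=grab(n);cv2.imwrite('pics/s1.png',cv2.resize(d['frame'][:,:,::-1],(768,576)))
E
```

```text
layer1 [310. 202.] 149 z 20.5 mean [ 472.5 -223.4] rect [ 475.1 -222.6] [45.6 54.7] long ang 146.0
layer2+ [312. 187.] 228 z 36.9 mean [ 512.5 -226.8] rect [ 513.  -227.3] [87.8 21. ] long ang 59.3
layer2+ [298. 210.] 233 z 37.0 mean [ 447.4 -188.5] rect [ 447.9 -188.7] [87.2 20.7] long ang 58.9
drawer [127. 163.] 228 z 28.1 mean [584.  299.6] rect [580.8 300.9] [ 21.  109.4] long ang 174.2
t 27.35 pos [578.6 298.9 130.7] yaw -6.71 tilt 0.09 F [ 0.4 -0.4  0.9] w 36.2 gf 0.0
turn units -0.026 | after turn (units of 20mm) [ 0.01  -0.081  5.784] | at present yaw [ 0.01  -0.081  5.784]
```

View pics/s1.png

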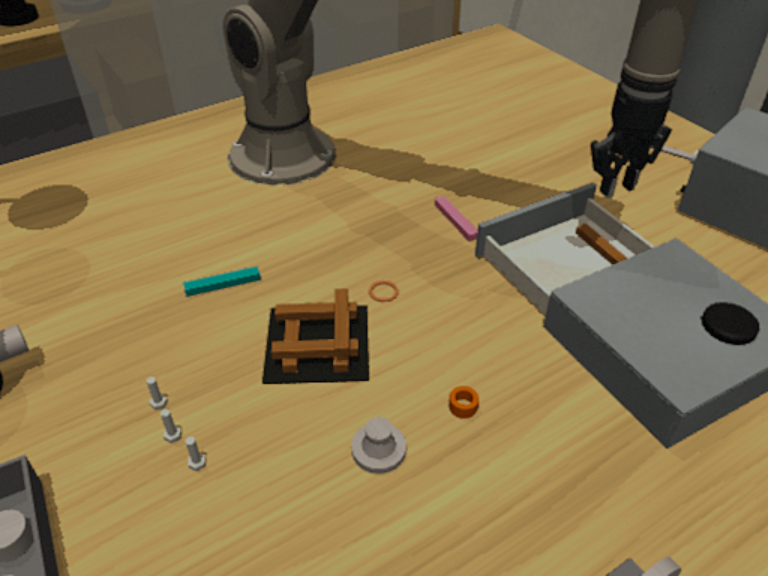

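The crib now has two full layers plus one third-layer slat at (343,328), square and in place. The last slat at (600,245) lies under the gripper.

Call:
carry_out(
  plan=[0,-0.07,0.4,0,0,0,0.8,0,0,0,0.9,0,0,0,0.9,0,0,0,0.9,0,0,0,0.8,0,0,0,0.6,0,0,0,0.3,0,0,0,0.15,0,0,0,0,0],
)

```text
t: 28.4
ee_pos: [578.6, 302.1, 15.7]
orientation: [-3.136, 0.18, -0.0]
ft_force: [-0.4, 0.6, -0.5]
gripper_width: 35.9
gripper_force: 0.0
```

Call:
carry_out(
  plan=[0,0,0,0,0,0,0,0,0,0,0,0,0,0,0,0,0,0,0,0,0,0,0,0,0,0,0,0,0,0,0,0,0,0,0,0,0,0,0,0],
  grip=0,
)

```text
t: 29.4
ee_pos: [579.2, 302.6, 16.7]
orientation: [-3.135, 0.18, -0.003]
ft_force: [-0.6, 0.1, 6.3]
gripper_width: 18.6
gripper_force: 41.6
```

Call:
carry_out(
  plan=[0,0,-0.3,0,0,0,-0.6,0,0,0,-0.9,0,0,0,-1,0,0,0,-1,0,0,0,-1,0,0,0,-1,0,0,0,-0.7,0,0,0,0,0,0,0,0,0],
)

```text
t: 30.4
ee_pos: [578.2, 301.8, 145.3]
orientation: [3.136, -0.18, -0.001]
ft_force: [0.8, -0.8, -0.8]
gripper_width: 19.0
gripper_force: 40.9
```

```bash
python3 go.py 470.7 -226.7 40.5 -30.6
```

```text
t 30.4 pos [578.2 301.8 145.3] yaw -6.56 tilt 0.04 F [ 0.8 -0.8 -0.8] w 19.0 gf 40.9
turn units 3.004 | after turn (units of 20mm) [ 8.826 25.481  5.24 ] | at present yaw [-2.318 26.866  5.24 ]
```

Call:
carry_out(
  plan=[0,0,0,1,0,0,0,1,0,0,0,1,0.1,0.5,0,0,0.35,1,0,0,0.35,1,0,0,0.35,1,0,0,0.35,1,0,0,0.35,1,0,0,0.35,1,0,0],
)

```text
t: 31.4
ee_pos: [549.0, 165.6, 144.6]
orientation: [3.03, -0.823, -0.003]
ft_force: [-0.3, -0.1, -0.3]
gripper_width: 18.3
gripper_force: 40.9
```

Call:
carry_out(
  plan=[0.35,1,0,0,0.35,1,0,0,0.35,1,0,0,0.35,1,0,0,0.35,1,0,0,0.35,1,0,0,0.35,1,0,0,0.35,1,0,0,0.35,1,0,0,0.35,1,0,0],
)

```text
t: 32.4
ee_pos: [507.1, -41.7, 144.7]
orientation: [3.031, -0.824, -0.004]
ft_force: [0.0, 0.3, -0.1]
gripper_width: 18.9
gripper_force: 40.9
```

Call:
carry_out(
  plan=[0.35,1,0,0,0.35,1,0,0,0.35,1,0,0,0.35,1,0,0,0.35,1,0,0,0.35,1,0,0,0.35,1,0.2,0,0.35,1,0.3,0,0.35,1,0.3,0,0,0,0,0],
)

```text
t: 33.4
ee_pos: [467.8, -231.3, 127.8]
orientation: [3.026, -0.834, -0.007]
ft_force: [0.4, -0.3, -0.7]
gripper_width: 18.5
gripper_force: 40.9
```

```bash
python3 go.py 470.7 -226.7 40.5 -30.6
```

```text
t 33.4 pos [ 467.8 -231.3  127.8] yaw -30.8 tilt 0.3 F [ 0.4 -0.3 -0.7] w 18.5 gf 40.9
turn units -0.025 | after turn (units of 20mm) [ 0.006 -0.271  4.367] | at present yaw [ 0.005 -0.271  4.367]
```

Call:
carry_out(
  plan=[0,0,0.4,0,0,0,0.7,0,0,0,0.7,0,0,0,0.7,0,0,0,0.5,0,0,0,0.4,0,0,0,0.2,0,0,0,0,0,0,0,0,0,0,0,0,0],
)

```text
t: 34.4
ee_pos: [472.1, -227.4, 58.3]
orientation: [3.03, -0.828, 0.002]
ft_force: [-0.4, -0.7, 0.6]
gripper_width: 18.5
gripper_force: 40.9
```

```bash
python3 go.py 470.7 -226.7 40.5 -30.6
```

```text
t 34.4 pos [ 472.1 -227.4   58.3] yaw -30.56 tilt 0.08 F [-0.4 -0.7  0.6] w 18.5 gf 40.9
turn units 0.005 | after turn (units of 20mm) [-0.077  0.006  0.892] | at present yaw [-0.077  0.006  0.892]
```

Call:
carry_out(
  plan=[-0.05,0,0.2,0,0,0,0.25,0,0,0,0.2,0,0,0,0.1,0,0,0,0.08,0,0,0,0.04,0,0,0,0,0,0,0,0,0,0,0,0,0,0,0,0,0],
)

```text
t: 35.4
ee_pos: [470.2, -226.5, 41.6]
orientation: [3.03, -0.828, -0.002]
ft_force: [-4.5, 2.3, 9.6]
gripper_width: 18.7
gripper_force: 42.1
```

```bash
python3 go.py 470.7 -226.7 40.5 -30.6
```

```text
t 35.4 pos [ 470.2 -226.5   41.6] yaw -30.57 tilt 0.06 F [-4.5  2.3  9.6] w 18.7 gf 42.1
turn units 0.004 | after turn (units of 20mm) [ 0.028 -0.003  0.056] | at present yaw [ 0.028 -0.003  0.056]
```

Call:
carry_out(
  plan=[0,0,-0.03,0,0,0,0,0,0,0,0,0,0,0,0,0,0,0,-0.3,0,0,0,-0.6,0,0,0,-1,0,0,0,-1,0,0,0,-1,0,0,0,-0.6,0],
  grip=0.42,
)

```text
t: 36.4
ee_pos: [471.9, -227.1, 133.7]
orientation: [3.03, -0.828, 0.006]
ft_force: [-0.0, 0.4, -0.3]
gripper_width: 36.2
gripper_force: 0.0
```

```bash
python3 go.py 430 246 42 -4.1
```

```text
t 36.4 pos [ 471.9 -227.1  133.7] yaw -30.56 tilt 0.24 F [-0.   0.4 -0.3] w 36.2 gf 0.0
turn units -3.308 | after turn (units of 20mm) [ -3.783 -23.446   4.584] | at present yaw [-13.835 -19.304   4.584]
```

Call:
carry_out(
  plan=[0,0,0,-0.83,0,0,0,-0.83,0,0,0,-0.83,0,0,0,-0.82,0,-0.45,0,0,-0.16,-1,0,0,-0.16,-1,0,0,-0.16,-1,0,0,-0.16,-1,0,0,-0.16,-1,0,0],
  grip=0,
)

```text
t: 37.4
ee_pos: [462.3, -115.0, 131.2]
orientation: [-3.139, 0.115, -0.0]
ft_force: [-0.2, 1.0, 0.5]
gripper_width: -0.1
gripper_force: 0.0
```

Call:
carry_out(
  plan=[-0.16,-1,0,0,-0.16,-1,0,0,-0.16,-1,0,0,-0.16,-1,0,0,-0.16,-1,0,0,-0.16,-1,0,0,-0.16,-1,0,0,-0.16,-1,0,0,-0.16,-1,0,0,-0.16,-1,0,0],
)

```text
t: 38.4
ee_pos: [444.3, 86.5, 131.2]
orientation: [-3.139, 0.115, -0.0]
ft_force: [-0.4, 0.4, -0.1]
gripper_width: -0.2
gripper_force: 0.0
```

Call:
carry_out(
  plan=[-0.16,-1,0,0,-0.16,-1,0,0,-0.16,-1,0,0,-0.16,-1,0,0,-0.16,-1,0,0,-0.16,-1,0,0,-0.16,-1,0,0,-0.16,-1,0,0,0,0,0,0,0,0,0,0],
)

```text
t: 39.4
ee_pos: [430.2, 246.4, 130.9]
orientation: [3.139, -0.112, -0.0]
ft_force: [-0.1, -0.6, -0.8]
gripper_width: -0.3
gripper_force: 0.0
```

```bash
sed -i "s/(Z<45))/(Z<45)); rep('layer3',br\&crib\&(Z>47)\&(Z<62))/;" m.py; sed -i "s/rep('layer2+',br&crib&(Z>30)&(Z<45))/rep('layer2+',br\&crib\&(Z>30)\&(Z<45));rep('layer3',br\&crib\&(Z>46)\&(Z<62))/" m.py; python3 m.py; python3 go.py 430 246 42 -4.1
python3 - <<'E'
from h import *
d=grab('top');cv2.imwrite('pics/t2.png',cv2.resize(d['frame'][:,:,::-1],(768,576)))
E
```

```text
layer2+ [307. 184.] 145 z 36.8 mean [ 520.9 -213.2] rect [ 521.  -213.5] [55.9 19.7] long ang 59.4
layer2+ [294. 207.] 152 z 36.7 mean [ 455.3 -175.2] rect [ 455.7 -175.3] [56.3 20.1] long ang 58.9
layer3 [289. 188.] 299 z 52.9 mean [ 506.5 -160.4] rect [ 507.2 -161.2] [ 19.8 119.6] long ang 149.4
layer3 [313. 202.] 301 z 52.8 mean [ 469.1 -226.5] rect [ 469.3 -227. ] [ 19.6 120. ] long ang 149.3
layer3 [289. 188.] 296 z 52.9 mean [ 506.8 -160.7] rect [ 507.2 -161.2] [ 19.8 119.6] long ang 149.4
layer3 [313. 202.] 300 z 52.9 mean [ 469.3 -226.6] rect [ 469.3 -227. ] [ 19.6 120. ] long ang 149.3
layer3 [289. 188.] 296 z 52.9 mean [ 506.8 -160.7] rect [ 507.2 -161.2] [ 19.8 119.6] long ang 149.4
layer3 [313. 202.] 300 z 52.9 mean [ 469.3 -226.6] rect [ 469.3 -227. ] [ 19.6 120. ] long ang 149.3
unit top [154.  95.] 6815 z 75.1 mean [771.9 218.7] rect [779.7 222. ] [251.1 252.6] long ang 123.2
panel top [156. 200.] 290 z 69.7 mean [471.  200.3] rect [471.8 201.7] [159.5  12.5] long ang 85.8
lip [151. 206.] 121 z 21.0 mean [461.7 226.8] rect [461.9 240.7] [99.1 14.4] long ang 81.5
t 39.45 pos [430.5 245.4 130.8] yaw -4.17 tilt 0.08 F [ 0.4 -0.3 -0. ] w -0.2 gf 0.0
turn units -0.009 | after turn (units of 20mm) [-0.029 -0.026  4.44 ] | at present yaw [-0.029 -0.026  4.44 ]
```

View pics/t2.png

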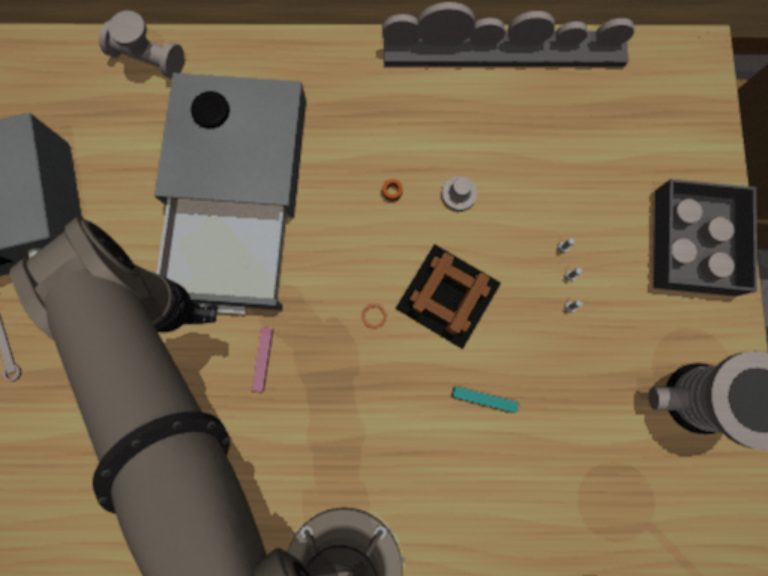

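The crib is complete at (448,295) with both top slats square, and the drawer is empty. Now I'll push the drawer.

Call:
carry_out(
  plan=[0,0,0.4,0,0,0,0.7,0,0,0,0.8,0,0,0,0.8,0,0,0,0.8,0,0,0,0.5,0,0,0,0.3,0,0,0,0.14,0,0.3,0,0,0,0.4,0,0,0],
)

```text
t: 40.5
ee_pos: [445.4, 245.8, 42.7]
orientation: [-3.139, 0.111, -0.002]
ft_force: [-1.1, 0.2, -0.2]
gripper_width: -0.1
gripper_force: 0.0
```

Call:
carry_out(
  plan=[0.4,0,0,0,0.5,0,0,0,0.6,0,0,0,0.7,0,0,0,0.7,0,0,0,0.7,0,0,0,0.7,0,0,0,0.7,0,0,0,0.6,0,0,0,0.5,0,0,0],
)

```text
t: 41.5
ee_pos: [567.2, 236.9, 42.0]
orientation: [-3.139, 0.112, 0.001]
ft_force: [-2.3, 0.9, 1.6]
gripper_width: 0.3
gripper_force: 1.3
```

```bash
python3 go.py 630 232 42 -4.1; python3 m.py | grep -E 'unit|panel|lip'; sed -n 1p /dev/null
python3 - <<'E'
from h import *
from m import C,Z,ok,X,Y
m=ok&(Z>60)&(Z<74)&(X>500)&(X<660)&(Y>110)&(Y<180);print('panel strip x',np.percentile(X[m],[5,50,95]),m.sum())
E
```

```text
t 41.5 pos [567.2 236.9  42. ] yaw -4.1 tilt 0.04 F [-2.3  0.9  1.6] w 0.3 gf 1.3
turn units -0.0 | after turn (units of 20mm) [3.15e+00 2.10e-02 2.00e-03] | at present yaw [3.15e+00 2.10e-02 2.00e-03]
unit top [157.  93.] 6378 z 75.1 mean [777.4 211.4] rect [779.9 222. ] [250.1 252.2] long ang -142.7
panel strip x [571.86519241 578.91028117 654.11333132] 154
```

Call:
carry_out(
  plan=[0.4,0,0,0,0.4,0,0,0,0.4,0,0,0,0.4,0,0,0,0.4,0,0,0,0.3,0,0,0,0.2,0,0,0,0.2,0,0,0,0.1,0,0,0,0.1,0,0,0],
)

```text
t: 42.6
ee_pos: [624.1, 232.3, 41.8]
orientation: [3.139, -0.112, -0.001]
ft_force: [-2.2, -0.8, -1.2]
gripper_width: 0.1
gripper_force: 1.1
```

Call:
carry_out(
  plan=[0.05,0,0,0,0.05,0,0,0,0.05,0,0,0,0.05,0,0,0,0.05,0,0,0,0,0,0,0,0,0,0,0,0,0,0,0,0,0,0,0,0,0,0,0],
)

```text
t: 43.6
ee_pos: [629.5, 232.4, 42.3]
orientation: [-3.139, 0.112, -0.001]
ft_force: [-1.4, -0.8, -1.0]
gripper_width: -0.1
gripper_force: 0.6
```

Call:
carry_out(
  plan=[0.05,0,0,0,0.05,0,0,0,0.05,0,0,0,0.05,0,0,0,0.05,0,0,0,0,0,0,0,0,0,0,0,0,0,0,0,0,0,0,0,0,0,0,0],
)

```text
t: 44.6
ee_pos: [634.2, 232.2, 42.2]
orientation: [-3.139, 0.112, -0.0]
ft_force: [-2.7, -0.6, 1.7]
gripper_width: 0.2
gripper_force: 1.2
```

Call:
carry_out(
  plan=[0.05,0,0,0,0.05,0,0,0,0.05,0,0,0,0.05,0,0,0,0,0,0,0,0,0,0,0,0,0,0,0,0,0,0,0,0,0,0,0,0,0,0,0],
)

```text
t: 45.6
ee_pos: [634.0, 232.1, 42.1]
orientation: [3.138, -0.11, -0.012]
ft_force: [-11.6, -2.1, 6.8]
gripper_width: -0.1
gripper_force: 5.3
```

```bash
python3 go.py 640 232 42 -4.1
```

```text
t 45.6 pos [634.  232.1  42.1] yaw -4.0 tilt 0.46 F [-11.6  -2.1   6.8] w -0.1 gf 5.3
turn units 0.012 | after turn (units of 20mm) [ 0.298 -0.015  0.007] | at present yaw [ 0.298 -0.015  0.007]
```

The TCP has stopped at 634 and force has risen to 12 N, so the drawer is against its stop. I'll back off and lift clear.

Call:
carry_out(
  plan=[-0.2,0,0,0,-0.4,0,0,0,-0.6,0,0,0,-0.8,0,0,0,-0.8,0,-0.4,0,-0.6,0,-0.8,0,0,0,-1,0,0,0,-1,0,0,0,-0.5,0,0,0,0,0],
)

```text
t: 46.6
ee_pos: [572.0, 236.9, 117.9]
orientation: [-3.138, 0.113, -0.007]
ft_force: [0.7, 0.9, 0.7]
gripper_width: 0.0
gripper_force: 0.0
```

```bash
python3 m.py | grep -E 'layer|unit'
python3 - <<'E'
from h import *
from m import C,Z,ok,X,Y
for y in(120,150,330):
    m=ok&(Z>62)&(Z<73)&(X>600)&(X<670)&(abs(Y-y)<15);print(y,np.percentile(X[m],[5,50,95]).round(1) if m.any() else None)
    m=ok&(Z>73.5)&(X>600)&(abs(Y-y)<8);print(' unit from',X[m].min() if m.any() else None)
d=grab('scene');cv2.imwrite('pics/s3.png',cv2.resize(d['frame'][:,:,::-1],(768,576)))
E
python3 go.py 640 232 42 -4.1
```

```text
layer2+ [307. 184.] 149 z 36.7 mean [ 520.7 -213.1] rect [ 521.  -213.6] [56.1 20.9] long ang 60.0
layer2+ [294. 207.] 147 z 36.9 mean [ 455.4 -175.1] rect [ 455.7 -175.3] [56.3 19.9] long ang 59.3
layer3 [289. 188.] 295 z 52.7 mean [ 507.1 -160.8] rect [ 507.3 -161.3] [ 19.9 119.7] long ang 149.5
layer3 [313. 202.] 303 z 52.9 mean [ 468.8 -226.3] rect [ 469.1 -226.9] [ 19.7 120.9] long ang 149.6
layer3 [289. 188.] 295 z 52.7 mean [ 507.1 -160.8] rect [ 507.3 -161.3] [ 19.9 119.7] long ang 149.5
layer3 [313. 202.] 302 z 52.9 mean [ 468.7 -226.2] rect [ 469.1 -226.9] [ 19.7 120.9] long ang 149.7
layer3 [289. 188.] 295 z 52.7 mean [ 507.1 -160.8] rect [ 507.3 -161.3] [ 19.9 119.7] long ang 149.5
layer3 [313. 202.] 302 z 52.9 mean [ 468.7 -226.2] rect [ 469.1 -226.9] [ 19.7 120.9] long ang 149.7
unit top [156.  94.] 6595 z 75.0 mean [774.  211.8] rect [774.5 222.9] [251.2 264.5] long ang -146.0
120 [635.8 644.5 664.3]
 unit from 637.7528596953987
150 [636.4 641.9 658.4]
 unit from 646.3485303915481
330 None
 unit from 709.6126512741612
t 46.75 pos [569.9 235.9 114.9] yaw -4.1 tilt 0.1 F [-0.3  0.4 -0.5] w 0.2 gf 0.0
turn units -0.001 | after turn (units of 20mm) [ 3.511 -0.058  3.643] | at present yaw [ 3.511 -0.059  3.643]
```

View pics/s3.png

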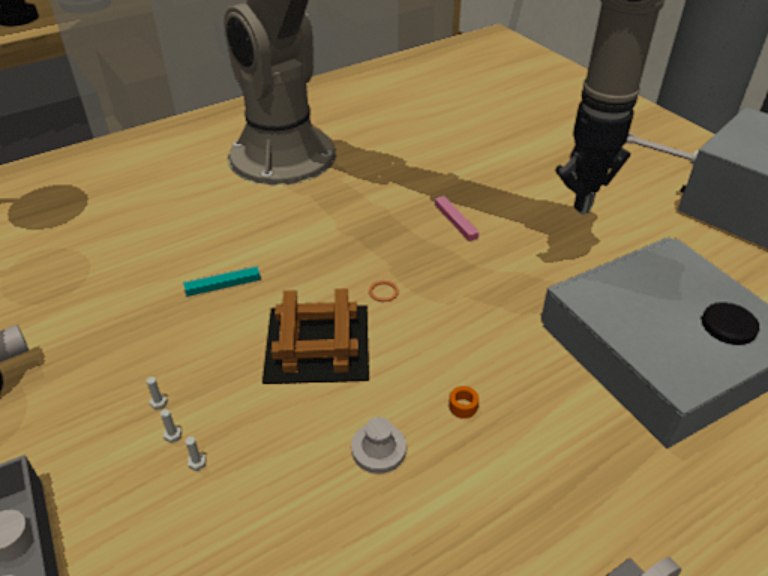

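The crib at (315,335) has three full layers and the drawer panel is flush against the unit. Its total depth is 264 mm, about 251 plus the 12 mm panel. Nothing is touching the arm, so I'm handing in.

```bash
python3 -c "
from plant import arm
print(arm.finish_job())"
```

```text
the job is handed in; nothing more can be done
None
```

The crib is finished with all three slats placed square and level, the empty drawer is pushed home against its stop, and the job is handed in at about 47 s; the hand-in returned no verdict.

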